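# Unhook the round strainer insert with the fork lifter and nest it in its pot

### The job

Three washed steel strainer inserts hang by their bails on the draining stand: pick up the two-pronged lifter, lift the large round insert up and off its hook with the lifter's prongs under its bail, and set it down gently, upright and fully home, in the one stoneware pot that it nests in. Never let the gripper's fingers touch the insert. Then lay the lifter flat on the worktop again and let go, leaving the other two inserts hanging and the other pots and jars undisturbed.

Things in the scene. Friction and masses are not known exactly. Their poses are not given: they have to be found in the camera images.
- round_insert: Large round slotted steel insert, a tapered cup: rim 76 mm, base 56 mm across, 60 mm high, 0.08-0.17 kg. Its rigid bail (6 mm round bar in its y-z plane) has a straight level top 60 mm long along its y, centre line 112 mm above the origin, 52 mm above the rim. Starts hanging by the bail's middle on one of the three hooks, axes parallel to the stand's. Origin: centre of underside, z up.
- bail (a point): The middle of the straight top of the round insert's bail, on the bar's centre line (112 mm above the insert's origin).
- stand: Fixed steel stand, 290 mm wide: top bar 190 mm up, 3 hooks of 6 mm wire pointing along its -x, to the robot, at its y = -100, 0, 100 mm. A hung bail lies in a valley 65 mm before the bar, centre line 170 mm above the worktop; the hook's upturned tip ends 20 mm further out, 15 mm above that line: raise the bail 20 to 35 mm to clear it, then draw it out along -x. Origin: underside, below the bar.
- lifter: Loose fork lifter on the worktop, 0.1-0.16 kg. Wooden grip 110 long (x), 24 wide (y), 34 mm high; from its end a steel fork points along +x: cross piece at x = 80 mm, two 7 mm prongs at y = -18 and 18 mm, tops 38 mm above the underside, each ending in an open U, 22 mm deep with its middle at x = 134 mm and its upturned tip at x = 150 mm, 38 mm high. A hook fits between the prongs. Origin: centre of the grip's underside, z up.
- lifter_grip (a point): The middle of the lifter's wooden grip, 20 mm above its underside; grasp there across its 24 mm width (along the lifter's y).
- lifter_seat (a point): Point midway between the prongs, at x = 134, z = 18 mm of the lifter's frame, where a bail's centre line rests in the U's. To slip under a bail, pass this point about 27 mm below the bail's centre line, moving along the lifter's +x, square to the bail. A carried insert swings freely about its bail: hasty moves or turns shake it off.
- round_pot: Large round white stoneware pot in which the round insert nests: tapered, 89 mm across the rim, 70 mm across the base, 50 mm high, floor 5 mm thick, 0.5 kg, loose. Inside, about 80 mm across at the mouth, 62 mm at the floor; home, the insert stands on the floor (its origin 5 mm above the pot's) with about 3 mm of play. Origin: centre of the underside, z up.
- small_pot: Small round white stoneware pot, 63 mm across, 50 mm high; too small for the round insert. Loose. Origin: centre of the underside.
- square_pot: Square white stoneware pot, 62 x 62 x 50 mm; the round insert does not go in. Loose. Origin: centre of the underside.
- small_insert: Small round steel insert, 49 mm across, 60 mm high, with a bail like the other's (straight top 40 mm long, same height), hanging on another hook. To be left hanging. Origin: centre of the underside.
- square_insert: Square steel insert, 46 x 46 x 60 mm, with a bail (straight top 40 mm long, same height), hanging on another hook. To be left hanging. Origin: centre of the underside.
- salt_jar: Bystander: spice jar with white cap, 43 mm across, 100 mm high, standing loose in front of the pots. Origin: centre of the underside.
- pepper_grinder: Bystander: dark wooden pepper mill, 58 mm across, 140 mm high, standing loose in front of the pots. Origin: centre of the underside.
- spice_a: Bystander: spice jar with red cap, 45 mm across, 106 mm high, loose, behind the pots. Origin: centre of the underside.
- jam_jar: Bystander: jam jar with yellow lid, 66 mm across, 100 mm high, loose, beside the pots. Origin: centre of the underside.

How it is judged:
On the way, in this order (a step that is already met when the one before it is completed fails the run):
1. the round insert hangs on the lifter's prongs, clear of its hook (distance of round_insert from where it was at the start of the episode above 0.07 m and height (world z) of round_insert above 0.06 m and contact force between round_insert and lifter above 0.2 N and contact force between round_insert and stand below 0.05 N), for 0.2 s.
2. the round insert stands fully home in the large round pot (horizontal distance between round_insert and round_pot below 0.007 m and z of round_insert in the frame of round_pot between 0.002 and 0.01 m and angle between round_insert's own z axis and vertical below 0.1 rad), for 0.2 s.
At the end, for the whole second after the job is handed in: Round insert at rest on the floor of the large round pot: within 7 mm of its axis, underside 2 to 10 mm above the pot's, tilt under 0.1 rad; pot upright, moved under 40 mm; lifter at rest flat on the worktop (within 8 mm, 0.1 rad); other inserts still hung, other pots and jars in place (all of step 2 and linear speed of each of round_insert, lifter below 0.02 m/s and angle between round_pot's own z axis and vertical below 0.2 rad and distance of each of round_pot, small_pot, square_pot, salt_jar, pepper_grinder, spice_a, jam_jar from where it was at the start of the episode below 0.04 m and height (world z) of lifter between -0.005 and 0.008 m and angle between lifter's own z axis and vertical below 0.1 rad and distance of each of small_insert, square_insert from where it was at the start of the episode below 0.05 m); the robot touches nothing.
It fails at once if the gripper's fingers touch the round insert (contact force between the fingers and round_insert above 0.5 N).
It fails at once if the insert is dropped or rammed into the pot (over 25 N) (contact force between round_insert and round_pot above 25 N).
It fails at once if the round insert is dropped to the worktop or tips over 1 rad (height (world z) of round_insert below 0.003 m or angle between round_insert's own z axis and vertical above 1 rad).
It fails at once if one of the other two inserts is knocked off its hook (moved over 50 mm) (distance of any of small_insert, square_insert from where it was at the start of the episode above 0.05 m).
It fails at once if another pot or a jar is shifted by more than 40 mm or tipped ((distance of small_pot from where it was at the start of the episode above 0.04 m or angle between small_pot's own z axis and vertical above 0.3 rad) or (distance of square_pot from where it was at the start of the episode above 0.04 m or angle between square_pot's own z axis and vertical above 0.3 rad) or (distance of salt_jar from where it was at the start of the episode above 0.04 m or angle between salt_jar's own z axis and vertical above 0.3 rad) or (distance of pepper_grinder from where it was at the start of the episode above 0.04 m or angle between pepper_grinder's own z axis and vertical above 0.3 rad) or (distance of spice_a from where it was at the start of the episode above 0.04 m or angle between spice_a's own z axis and vertical above 0.3 rad) or (distance of jam_jar from where it was at the start of the episode above 0.04 m or angle between jam_jar's own z axis and vertical above 0.3 rad)).
It also fails if it takes over 69 s, if anything falls off the work surface, if the arm or the gripper's body presses on something with over 40 N, if the wrist force passes 120 N, or if a joint passes its speed limit or range.

### The arm

A 6-joint arm with a two-finger parallel gripper is mounted at the origin on a cart in front of the work surface, level with it; the furniture and walls round the work are solid. World frame = base frame: x ahead of the robot, y to its left, z up, the work surface at z = 0. Lengths are in m, angles in rad, forces in N, time in s.
With the tool pointing down it reaches from about 0.375 to 0.9 m from the base axis. Payload 3.1 kg.
Tool frame: the origin (TCP) lies on the centre line of the jaws, within the pads' length; the fingertips stand 17 mm ahead of it and the grasp point (between the pads) lies 2 mm behind it; z points along the fingers, y is the line along which they close (so a half turn about z gives the same grasp; the last joint's range is limited). The gripper opens to 85 mm and grips with 20 to 120 N. Pads are 22 mm wide; open, the fingers measure 114 mm over their backs; the gripper's body (76 mm by 85 mm) begins 54 mm behind the grasp point. The pads swing forward as they close: fully open they stand 13 mm farther back than shut.
Start: joints at [-1.397, 0.527, 1.433, -0, 1.181, -0.178], TCP at [0.216, -0.586, 0.248] pointing down, gripper open.
Joint ranges: [-3.08, 3.08], [-0.75, 2.2], [0.22, 2.44], [-1.43, 4.57], [0, 2.65], [-2.85, 2.85]. Speed limits (rad/s): [2.79, 2.79, 3.14, 3.14, 3.14, 3.14].

### API

Orientations are given as a rotation vector (axis times angle).
In Python, from station import get_obs, optics, job_done gives the robot as it stands.
- The arm moves only by the tool arm_command, never from a script. Its argument "steps" is one flat list of numbers, 5 for each row, row after row: the shift along the tool's x, y, z in mm, then the turn about the tool's z in degrees, then the finger opening in mm, from 0 to 85.4. A call has 1 to 8 rows; each row is the pose to reach, as a shift and turn from the pose commanded when the call began, along the tool's axes at that moment; what a row does not reach only later rows make up. A row lasts 1/10 s, in which the tool goes at most 50 mm and 8.59 degrees, less where a joint would pass 70% of its speed; a pose out of reach is approached as far as the arm can. A call with a gripper value outside its range is refused whole. The fingers move at their own pace and stop on an object; the grip force is fixed at half the most. Time passes only in rows, so rows that repeat a pose let the fingers close. It gives the time, the measured TCP pose, the force, the opening and the grip force at its end, in the units of the state.
- get_obs(): the state, without advancing time (a new reading comes with each control period).
- optics.grab_frame(name): name is "scene" or "side" or "wrist"; returns (picture, depth): 400x640x3 uint8, red, green, blue; 400x640 float32, m along the optical axis (not along the pixel's ray), 0 where there is no reading.
- optics.camera_params(name): a dict with "fx", "fy", "cx", "cy" (pixels), "eye" and "orientation" of the camera in the world. Camera axes: x right, y down, z forward; pixel columns grow to the right and rows downward; lengths in m; the calibration is good to about 2 mm. A picture is of the moment at which its call begins: read the wrist's pose just before it. camera_params takes no time and is no camera call; for the wrist camera it gives the pose at the moment of the call.
- job_done(): hands the job in; it is judged then, once.
The state is a dict: "time": time; "qpos": joint angles; "qd": joint speeds; "joint_torque": joint torques, N m; "ee_pos": TCP position; "orientation": TCP orientation; "ft_force": force on the tool from outside, world axes, zero at the start; "wrist_torque": the same for the moment, N m; "opening": finger opening in m; "grasp_force": force on a finger pad.
Only numpy, scipy, OpenCV 4.12 (cv2) and the standard library are available. Lean on these libraries where they do the work, as an engineer would, in place of code of your own. Each camera call takes 0.05 s, during which the arm holds its last target. There are 200 camera calls.

## Working session

There is one attempt and no reset: what is moved stays moved. The work goes in short steps, Python scripts to look and compute and a tool call to move; the robot and the scene stay as the last step left them, time stands still between calls to the robot, and variables do not carry over. Pictures are saved under pics/ and viewed, at most 10 in all, crops included, and the job is handed in when it is done.

Besides the shell and the picture viewer there is one more tool, called after "Call:" by a JSON object that holds its "op" and its "data". arm_command: Moves the arm, as the interface text tells. Its arguments: {"type":"object","properties":{"steps":{"type":"array","items":{"type":"number"}}},"required":["steps"]}

```bash
mkdir -p pics; ls; cat > h.py <<'E'
import numpy as np, cv2
from station import get_obs, optics, job_done
from scipy.spatial.transform import Rotation as R
def cam(n):
    p=optics.camera_params(n); o=np.array(p['orientation'],float)
    M=o if o.shape==(3,3) else (R.from_rotvec(o).as_matrix() if o.size==3 else None)
    return p,M
def grab(n,f=None):
    p,M=cam(n); im,d=optics.grab_frame(n)
    if f: cv2.imwrite('pics/'+f,im[:,:,::-1])
    return im,d,p,M
def cloud(d,p,M):
    v,u=np.mgrid[0:400,0:640]
    c=np.stack([(u-p['cx'])/p['fx']*d,(v-p['cy'])/p['fy']*d,d],-1)
    return c@M.T+np.array(p['eye'])
E
python3 - <<'E'
from h import *
for n in('scene','side'):
    im,d,p,M=grab(n,n+'0.png'); print(n,p); np.savez('/tmp/'+n,im=im,d=d,M=M)
o=get_obs();print(o['time'],o['ee_pos'],o['orientation'],o['opening'])
a=cv2.imread('pics/scene0.png');b=cv2.imread('pics/side0.png')
E
```

```text
pics
scene {'fx': 476.1398508962084, 'fy': 476.1398508962084, 'cx': 322.50110703670447, 'cy': 202.98914074513036, 'eye': array([ 0.02105035, -1.08435144,  0.90814793]), 'orientation': array([-2.10294069,  0.56410625, -0.26700168])}
side {'fx': 445.70027300370737, 'fy': 445.70027300370737, 'cx': 327.55859920378373, 'cy': 194.50043915242847, 'eye': array([ 0.34754732, -1.17108368,  0.76590431]), 'orientation': array([-2.07837169,  0.20198365, -0.1142042 ])}
0.1 [ 0.2158567  -0.58589216  0.24743898] [-3.09094138e+00 -5.50882889e-01  2.58425956e-06] 0.08499858730333788
```

View pics/scene0.png

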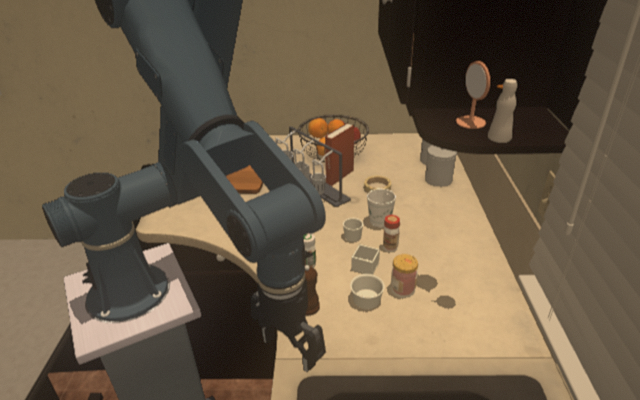

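View pics/side0.png

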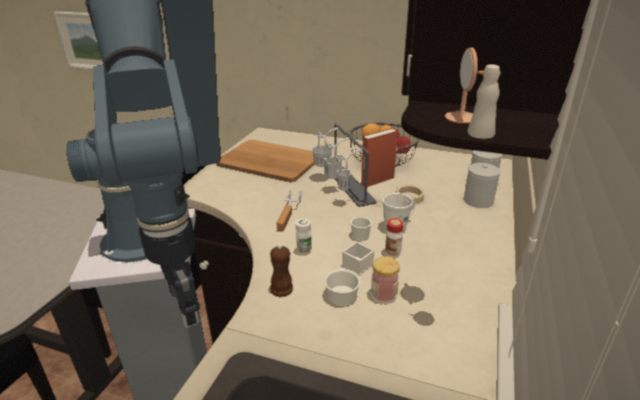

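Both views show the scene. In the side view the lifter is at about (288,207), the salt jar (303,237), grinder (280,270), small pot (360,229), square pot (358,258), round pot (342,288), jam (385,280), spice (395,237), and the hanging inserts are around (322-343,150-185). I'll measure these next.

```bash
python3 - <<'E'
from h import *
z=np.load('/tmp/side.npz'); p,M=cam('side'); im=z['im'];d=z['d']; P=cloud(d,p,M)
np.set_printoptions(precision=4,suppress=True)
def ray(u,v,zz):
    r=M@np.array([(u-p['cx'])/p['fx'],(v-p['cy'])/p['fy'],1]);e=np.array(p['eye']);return e+r*(zz-e[2])/r[2]
for n,(u,v) in dict(table=(330,330),lift=(285,215),salt=(303,222),grind=(280,250),small=(360,222),sq=(358,250),rp_far=(342,275),rp_near=(342,290),cup=(397,200),jam=(385,266),spice=(395,224),ins1=(322,157),ins2=(333,168),ins3=(343,182)).items():
    print(n,P[v,u])
# round pot rim: points z 45..55mm in region
def reg(u0,u1,v0,v1,z0,z1,nm):
    s=np.zeros((400,640),bool);s[v0:v1,u0:u1]=1
    s&=(P[...,2]>z0)&(P[...,2]<z1)&(d>0)
    q=P[s]; (c,r,a)=cv2.minAreaRect(q[:,:2].astype(np.float32)*1000); print(nm,len(q),q.min(0),q.max(0),np.round(c,1),np.round(r,1),round(a,1))
reg(320,365,262,310,.044,.056,'round')
reg(345,375,215,245,.044,.056,'small')
reg(335,378,240,275,.044,.056,'square')
reg(375,400,258,300,.09,.11,'jam')
reg(382,408,218,255,.095,.12,'spice')
reg(270,295,242,260,.12,.15,'grind')
reg(293,315,215,235,.085,.11,'salt')
reg(270,305,185,232,.015,.05,'lifter')
for nn,b in(('side',(220,130,400,320)),):
    c=im[b[1]:b[3],b[0]:b[2],::-1]; cv2.imwrite('pics/side_crop.png',cv2.resize(c,None,fx=3.15,fy=3.15,interpolation=cv2.INTER_CUBIC)[:600,:])
E
```

```text
table [ 0.4904 -0.4561 -0.0008]
lift [ 0.4396 -0.0012  0.0332]
salt [ 0.4754 -0.1546  0.1008]
grind [ 0.3991 -0.3024  0.1251]
small [ 0.6577 -0.0807  0.0305]
sq [ 0.6186 -0.2091  0.0253]
rp_far [ 0.5498 -0.3138  0.0334]
rp_near [ 0.5453 -0.3354  0.0034]
cup [ 0.7814 -0.05    0.0757]
jam [ 0.6385 -0.3786  0.0992]
spice [ 0.7151 -0.2217  0.1068]
ins1 [0.6029 0.2529 0.1001]
ins2 [0.6246 0.1641 0.0971]
ins3 [0.6378 0.0677 0.092 ]
round 229 [ 0.4967 -0.3969  0.044 ] [ 0.5844 -0.3072  0.0532] [ 540.1 -350.3] [89.3 85.1] 75.3
small 124 [ 0.5995 -0.2204  0.0441] [ 0.6803 -0.0769  0.0535] [ 643.7 -149.6] [146.   58.8] 77.8
square 241 [ 0.5316 -0.3376  0.044 ] [ 0.6482 -0.2019  0.0528] [ 587.9 -268.8] [140.8  73.5] 51.1
jam 393 [ 0.6129 -0.4059  0.0901] [ 0.6737 -0.3446  0.1029] [ 644. -377.] [61.  57.1] 73.5
spice 162 [ 0.6959 -0.2352  0.0956] [ 0.7394 -0.187   0.1096] [ 717.3 -212.7] [43.8 43.5] 52.3
grind 170 [ 0.3751 -0.3241  0.12  ] [ 0.4186 -0.2859  0.1412] [ 397.1 -302.9] [39.8 40.2] 57.1
salt 170 [ 0.4534 -0.1779  0.0853] [ 0.4955 -0.1312  0.1034] [ 474.7 -155. ] [45.4 40.9] 60.4
lifter 298 [ 0.408  -0.0472  0.0151] [0.5092 0.1531 0.0403] [454.   51.8] [207.5  43.3] 68.9
```

View pics/side_crop.png

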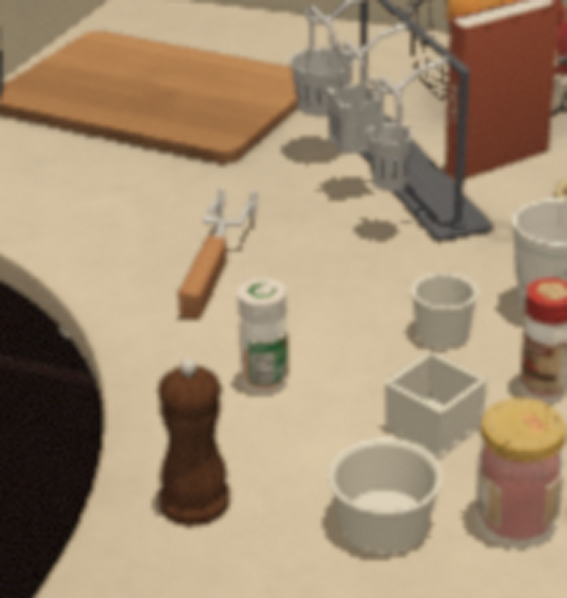

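The crop shows the large insert on the far-left hook, the square one in the middle and the small one nearest. The lifter has its fork pointing away, at about 69° yaw. I'm moving above the lifter's grip.

Call:
{"op": "arm_command", "data": {"steps": [31,-36,0,-4,60,62,-72,0,-8,60,93,-108,0,-12,60,124,-144,0,-16,60,155,-180,0,-20,60,186,-217,0,-24,60,217,-253,0,-28,60,247,-289,0,-32,60]}}

```text
time: 0.9
ee_pos: [0.3481, -0.228, 0.2482]
orientation: [-2.819, -1.385, -0.0]
ft_force: [1.2, -0.5, -0.0]
opening: 0.0599
grasp_force: 0.0
```

```bash
cat >> h.py <<'E'
def tool():
    o=get_obs(); m=R.from_rotvec(o['orientation']).as_matrix(); return np.array(o['ee_pos']),m,np.degrees(np.arctan2(m[1,0],m[0,0])),o
def delta(t,yaw):
    p,m,psi,o=tool(); print('t',o['time'],'pos',np.round(p,4),'psi',round(psi,1),'shift mm',np.round(m.T@(np.array(t)-p)*1000,1),'turn',round((psi-yaw+180)%360-180,1),'tilt',np.round(m[:,2],3))
E
python3 -c "
from h import *
delta([.437,.0075,.25],69)"
```

```text
t 0.9 pos [ 0.3481 -0.228   0.2482] psi 52.3 shift mm [240.7 -73.5  -1.7] turn -16.7 tilt [ 0.  0. -1.]
```

Call:
{"op": "arm_command", "data": {"steps": [40,-12,0,-3,60,80,-24,0,-6,60,120,-37,0,-9,60,160,-49,0,-12,60,200,-61,0,-15,60,240,-73,0,-16.7,60,240,-73,0,-16.7,60,240,-73,0,-16.7,60]}}

```text
time: 1.7
ee_pos: [0.437, 0.0053, 0.248]
orientation: [-2.588, -1.781, 0.001]
ft_force: [0.3, 0.4, -0.5]
opening: 0.06
grasp_force: 0.0
```

```bash
python3 - <<'E'
from h import *
delta([.437,.0075,.25],69)
im,d,p,M=grab('wrist'); np.savez('/tmp/wrist',im=im,d=d,M=M,eye=p['eye']); print(p)
im2,d2,p2,M2=grab('scene'); np.savez('/tmp/scene',im=im2,d=d2)
im3,d3,p3,M3=grab('side'); np.savez('/tmp/side1',im=im3,d=d3)
c=cv2.resize(im2[110:250,230:430],None,fx=2.6,fy=2.6)
cv2.imwrite('pics/m1.png',np.hstack([cv2.resize(im,(480,300)),cv2.resize(im2[120:220,230:330],(300,300),interpolation=2)])[:,:,::-1])
E
```

```text
t 1.7 pos [0.437  0.0053 0.248 ] psi 69.1 shift mm [ 2.1 -0.8 -2. ] turn 0.1 tilt [-0.001 -0.    -1.   ]
{'fx': 309.1233420165566, 'fy': 309.1233420165566, 'cx': 320.12178857520496, 'cy': 197.08732857675423, 'eye': array([0.46364104, 0.07375192, 0.37389649]), 'orientation': array([ 2.80900534, -0.5179638 , -0.07721484])}
```

View pics/m1.png

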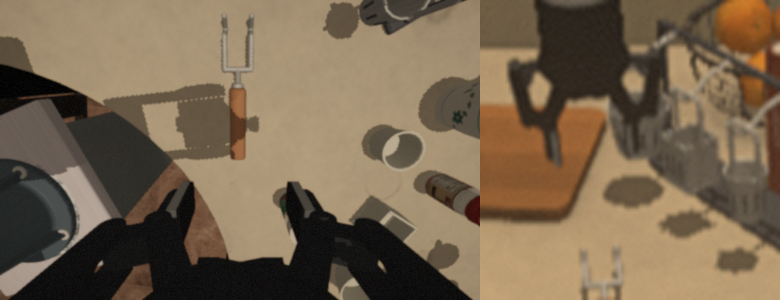

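The wrist view shows the lifter upright, with its grip at about (317,165) full-resolution and the fork running up to (317,25). Next I'll measure its pose, and the insert in the side view.

```bash
python3 - <<'E'
from h import *
np.set_printoptions(precision=4,suppress=True)
z=np.load('/tmp/wrist.npz'); im=z['im'];d=z['d'];M=z['M'];p,_=cam('wrist');p['eye']=z['eye']
P=cloud(d,p,M)
hsv=cv2.cvtColor(im,cv2.COLOR_RGB2HSV)
s=(P[...,2]>.024)&(P[...,2]<.04)&(d>0); s[:, :290]=0; s[:,345:]=0; s[215:]=0
g=s&(hsv[...,1]>110); g[:115]=0
f=s.copy(); f[110:]=0
for n,m in(('grip',g),('fork',f)):
    q=P[m]; c,r,a=cv2.minAreaRect(q[:,:2].astype(np.float32)*1000); print(n,m.sum(),np.median(q[:,2]),np.round(c,1),np.round(r,1),round(a,1))
v,u=np.nonzero(f);q=P[f];print(q[v<45].mean(0) if (v<45).any() else 0)
# side: inserts
for nm in('side','side1'):
    z=np.load(f'/tmp/{nm}.npz');d=z['d'];p,M=cam('side');P=cloud(d,p,M)
    w=np.zeros(d.shape,bool);w[110:200,305:400]=1
    for lo,hi in((.055,.075),(.08,.105),(.105,.122),(.125,.16),(.162,.178),(.178,.2)):
        m=w&(P[...,2]>lo)&(P[...,2]<hi)&(P[...,0]<.72)&(P[...,1]<.35)
        print(nm,lo); q=P[m][:,:2]
        k=np.round(q*1000).astype(int)
        lab=np.digitize(q[:,1],[.02,.12,.205,.31])
        for L in(1,2,3):
            if (lab==L).any(): x=q[lab==L]; print('  ',L,len(x),x.min(0),x.max(0),np.median(x,0))
E
```

```text
grip 1926 0.034101119085264336 [436.3  13.1] [106.4  22.7] 68.4
fork 1207 0.03690339940456516 [474.2 111.1] [85.4 42.9] 69.0
[0.4869 0.1438 0.0323]
side 0.055
   1 63 [0.6242 0.0554] [0.7181 0.0962] [0.6463 0.0732]
   2 57 [0.5993 0.1571] [0.6365 0.2041] [0.614  0.1668]
   3 36 [0.5786 0.2564] [0.6075 0.2881] [0.5934 0.2637]
side 0.08
   1 117 [0.6216 0.0578] [0.7176 0.1143] [0.6444 0.0717]
   2 98 [0.5998 0.1554] [0.6473 0.2035] [0.6177 0.1668]
   3 95 [0.5742 0.2052] [0.6451 0.31  ] [0.599  0.2579]
side 0.105
   1 116 [0.62   0.0568] [0.7157 0.1141] [0.6436 0.0771]
   2 78 [0.6   0.156] [0.6496 0.2049] [0.6234 0.1691]
   3 100 [0.5716 0.2051] [0.646  0.3099] [0.6126 0.2544]
side 0.125
   1 64 [0.6358 0.0549] [0.719  0.1153] [0.65   0.0655]
   2 22 [0.6222 0.1586] [0.6327 0.2041] [0.628 0.163]
   3 28 [0.6128 0.205 ] [0.6242 0.2559] [0.6191 0.2134]
side 0.162
   1 60 [0.6246 0.0606] [0.7178 0.1143] [0.6457 0.0858]
   2 41 [0.6049 0.1613] [0.65   0.1972] [0.6272 0.1859]
   3 42 [0.5875 0.2056] [0.6361 0.3093] [0.611  0.2835]
side 0.178
   1 72 [0.6203 0.0577] [0.7168 0.1168] [0.7043 
[... 500 characters left out ...]
8 [0.6191 0.0593] [0.717  0.1131] [0.6437 0.0783]
   2 76 [0.5991 0.1579] [0.6488 0.2049] [0.6229 0.1672]
   3 101 [0.5723 0.205 ] [0.645  0.3099] [0.6121 0.254 ]
side1 0.125
   1 66 [0.6362 0.0597] [0.718  0.1132] [0.6498 0.0652]
   2 20 [0.6222 0.1574] [0.6322 0.2042] [0.6285 0.1637]
   3 25 [0.6129 0.206 ] [0.6239 0.2564] [0.6191 0.2128]
side1 0.162
   1 58 [0.624 0.058] [0.7177 0.1106] [0.6471 0.085 ]
   2 41 [0.6049 0.1601] [0.6502 0.204 ] [0.6254 0.1869]
   3 42 [0.5909 0.2066] [0.6366 0.302 ] [0.6103 0.2834]
side1 0.178
   1 73 [0.6199 0.0595] [0.7167 0.1196] [0.7033 0.0909]
   2 64 [0.604  0.1224] [0.7025 0.2045] [0.6894 0.182 ]
   3 65 [0.587  0.2088] [0.6891 0.3005] [0.6733 0.2796]
```

Lifter grip is at about (0.435, 0.0108), yaw 69°. I'm descending to grasp it.

Call:
{"op": "arm_command", "data": {"steps": [4,-3.5,40,0.2,55,4,-3.5,80,0.2,55,4,-3.5,120,0.2,55,4,-3.5,160,0.2,55,4,-3.5,190,0.2,55,4,-3.5,210,0.2,55,4,-3.5,222,0.2,55,4,-3.5,226,0.2,55]}}

```text
time: 2.65
ee_pos: [0.4349, 0.0081, 0.0211]
orientation: [-2.595, -1.768, 0.003]
ft_force: [0.7, -0.1, 1.0]
opening: 0.055
grasp_force: 0.0
```

Call:
{"op": "arm_command", "data": {"steps": [0,0,0,0,55,0,0,0,0,30,0,0,0,0,15,0,0,0,0,10,0,0,0,0,10,0,0,0,0,10,0,0,0,0,10,0,0,0,0,10]}}

```text
time: 3.45
ee_pos: [0.4358, 0.0093, 0.0233]
orientation: [2.592, 1.772, 0.002]
ft_force: [-0.2, -2.1, 7.4]
opening: 0.0232
grasp_force: 59.8
```

Call:
{"op": "arm_command", "data": {"steps": [0,0,-15,0,10,0,0,-40,0,10,0,0,-70,0,10,0,0,-100,0,10,30,-16,-122,7,10,60,-32,-127,15,10,90,-48,-127,23,10,120,-64,-127,31,10]}}

```text
time: 4.25
ee_pos: [0.4191, 0.1458, 0.1502]
orientation: [2.976, 1.006, 0.003]
ft_force: [0.9, 0.2, -1.4]
opening: 0.023
grasp_force: 58.9
```

```bash
python3 -c "
from h import *
delta([.408,.235,.15],9.8)"
```

```text
t 4.25 pos [0.4191 0.1458 0.1502] psi 37.4 shift mm [ 45.3 -77.6   0.2] turn 27.6 tilt [ 0.002  0.    -1.   ]
```

Call:
{"op": "arm_command", "data": {"steps": [11,-19,0,7,10,22,-38,0,14,10,34,-58,0,21,10,45,-77,0,27,10,45,-77,0,27,10,45,-77,0,27,10]}}

```text
time: 4.85
ee_pos: [0.4073, 0.2331, 0.1494]
orientation: [3.127, 0.298, -0.0]
ft_force: [0.4, -0.3, -1.0]
opening: 0.0227
grasp_force: 59.0
```

```bash
python3 - <<'E'
from h import *
delta([.408,.235,.15],9.8)
im,d,p,M=grab('wrist','w2.png'); np.savez('/tmp/w2',im=im,d=d,M=M,eye=p['eye'])
im,d,p,M=grab('side'); np.savez('/tmp/s2',im=im,d=d)
cv2.imwrite('pics/s2.png',cv2.resize(im[100:230,260:400],None,fx=4,fy=4,interpolation=2)[:,:,::-1])
E
```

```text
t 4.85 pos [0.4073 0.2331 0.1494] psi 10.9 shift mm [ 1.  -1.8 -0.6] turn 1.1 tilt [-0. -0. -1.]
```

View pics/w2.png

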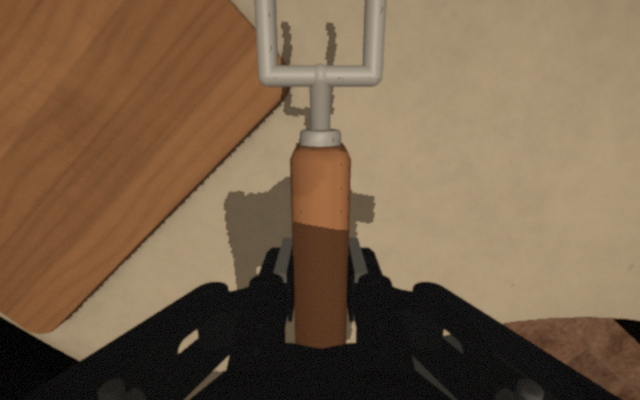

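The wrist view shows the lifter held straight, with the cross piece at row 75 and columns 260–380, but the inserts aren't in its view. I'll use the side and scene depth for the stand and insert.

```bash
python3 - <<'E'
from h import *
np.set_printoptions(precision=4,suppress=True)
tp,tm,psi,o=tool()
z=np.load('/tmp/w2.npz');p,_=cam('wrist')
P=cloud(z['d'],{**p,'eye':z['eye']},z['M']); T=(P-tp)@tm
def med(v0,v1,u0,u1):
    q=T[v0:v1,u0:u1].reshape(-1,3); q=q[q[:,2]<.06]; return len(q),np.median(q,0)*1000
print('cross tool',med(70,80,275,365),'Lprong',med(10,50,262,272),'Rprong',med(10,50,370,380),'grip top',med(160,215,305,340))
im2,d2,p2,M2=grab('scene');np.savez('/tmp/c2',im=im2,d=d2)
cv2.imwrite('pics/both2.png',np.hstack([cv2.resize(np.load('/tmp/s2.npz')['im'][110:200,280:380],(400,360),interpolation=2),cv2.resize(im2[120:210,240:340],(400,360),interpolation=2)])[:,:,::-1])
for nm in('side','scene'):
    d=np.load('/tmp/s2.npz')['d'] if nm=='side' else d2
    p,M=cam(nm);P=cloud(d,p,M).reshape(-1,3)
    b=P[(P[:,2]>.182)&(P[:,2]<.195)&(P[:,0]>.655)&(P[:,0]<.73)&(P[:,1]>.03)&(P[:,1]<.34)]
    l=cv2.fitLine(b[:,:2].astype(np.float32),cv2.DIST_HUBER,0,.001,.001).ravel();
    if l[1]<0:l[:2]*=-1
    ang=np.degrees(np.arctan2(-l[0],l[1])); print(nm,'bar',len(b),l,'yaw',ang, b.min(0),b.max(0))
    a=np.radians(10); S=np.array([[np.cos(a),np.sin(a)],[-np.sin(a),np.cos(a)]])
    Q=np.c_[P[:,:2]@S.T,P[:,2]]; bx=np.median(b[:,:2]@S.T,0); print('bar x in S',bx)
    for lo,hi in((.105,.122),(.125,.155),(.163,.177)):
        m=(Q[:,2]>lo)&(Q[:,2]<hi)&(Q[:,0]>bx[0]-.11)&(Q[:,0]<bx[0]-.02)&(Q[:,1]>.10)&(Q[:,1]<.23)
        q=Q[m]
        if len(q): print(lo,len(q),'x',np.percentile(q[:,0],[1,50,99]),'y',np.percentile(q[:,1],[1,50,99]))
E
```

```text
cross tool (900, array([ 82.904 ,  -1.7184, -14.4174])) Lprong (400, array([ 96.4886, -19.0779, -14.3188])) Rprong (400, array([ 96.6258,  15.8763, -14.3552])) grip top (1925, array([ 42.9117,  -0.8501, -11.0582]))
side bar 149 [-0.1618  0.9868  0.6932  0.1451] yaw 9.313781 [0.6576 0.0579 0.1822] [0.7158 0.3333 0.195 ]
bar x in S [0.7097 0.0444]
0.105 119 x [0.6128 0.6447 0.6845] y [0.107  0.175  0.2166]
0.125 25 x [0.6445 0.648  0.6515] y [0.1028 0.2029 0.2118]
0.163 40 x [0.631  0.6467 0.6717] y [0.1417 0.1747 0.2065]
scene bar 156 [-0.1797  0.9837  0.6788  0.2272] yaw 10.353609 [0.6576 0.0615 0.1823] [0.7172 0.333  0.195 ]
bar x in S [0.7078 0.0562]
0.105 145 x [0.6104 0.6478 0.6832] y [0.101  0.1708 0.2148]
0.125 27 x [0.6412 0.6453 0.651 ] y [0.1006 0.1431 0.2116]
0.163 44 x [0.6275 0.6449 0.6702] y [0.1413 0.174  0.2091]
```

View pics/both2.png

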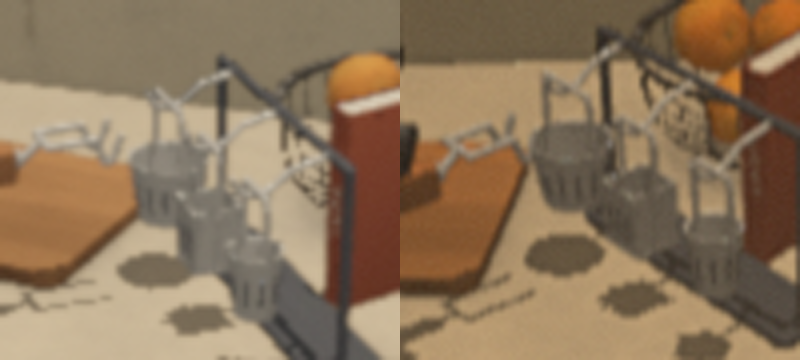

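Bail found at stand-frame (0.646, 0.1755) and stand yaw 10°. The seat sits 137 mm ahead of the TCP. Computing the shifts.

```bash
python3 -c "
from h import *
delta([.4708,.2612,.147],9.2)"
```

```text
t 5.0 pos [0.4078 0.2322 0.1493] psi 10.7 shift mm [ 67.3 -16.8   2.3] turn 1.5 tilt [-0. -0. -1.]
```

Call:
{"op": "arm_command", "data": {"steps": [2,-6,1,0.5,10,3,-11,2,1,10,4,-16,2.3,1.5,10,4,-16.8,2.3,1.5,10,14,-16.8,2.3,1.5,10,24,-16.8,2.3,1.5,10,34,-16.8,2.3,1.5,10,34,-16.8,2.3,1.5,10]}}

```text
time: 5.8
ee_pos: [0.441, 0.2562, 0.1473]
orientation: [-3.131, -0.251, -0.005]
ft_force: [-0.2, 0.3, -0.9]
opening: 0.0235
grasp_force: 59.1
```

```bash
python3 - <<'E'
from h import *
delta([.4708,.2612,.147],9.2)
A=grab('side')[0];B=grab('scene')[0]
cv2.imwrite('pics/b3.png',np.hstack([cv2.resize(A[120:180,290:350],(400,400),interpolation=2),cv2.resize(B[130:190,250:310],(400,400),interpolation=2)])[:,:,::-1])
E
```

```text
t 5.8 pos [0.441  0.2562 0.1473] psi 9.2 shift mm [30.2 -0.2  0.4] turn -0.0 tilt [ 0.003  0.001 -1.   ]
```

View pics/b3.png

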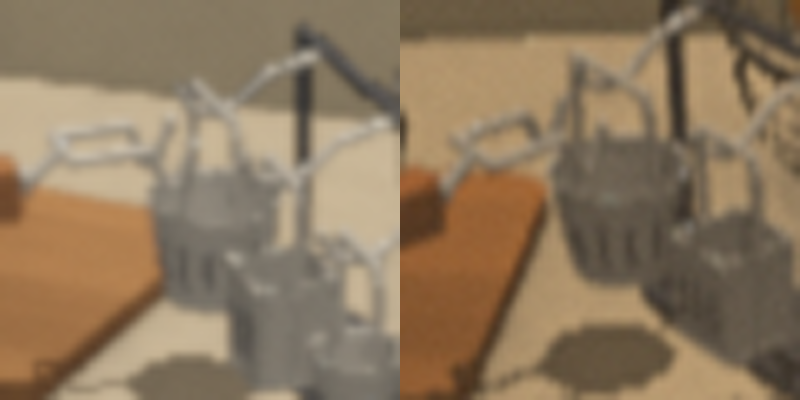

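The prongs, at about (150,140) and (560,120) in the crops, straddle the hook tip just before the bail and below its top. I'm advancing 31 mm.

Call:
{"op": "arm_command", "data": {"steps": [8,0,0,0,10,16,0,0,0,10,24,0,0,0,10,31,0,0,0,10,31,0,0,0,10,31,0,0,0,10]}}

```text
time: 6.5
ee_pos: [0.4687, 0.2607, 0.1469]
orientation: [3.131, 0.252, -0.001]
ft_force: [0.6, -0.4, -1.2]
opening: 0.0229
grasp_force: 59.1
```

```bash
python3 - <<'E'
from h import *
delta([.4708,.2612,.147],9.2); print(get_obs()['ft_force'])
A=grab('side')[0];B=grab('scene')[0]
cv2.imwrite('pics/b4.png',np.hstack([cv2.resize(A[120:180,290:350],(400,400),interpolation=2),cv2.resize(B[130:190,250:310],(400,400),interpolation=2)])[:,:,::-1])
E
```

```text
t 6.5 pos [0.4687 0.2607 0.1469] psi 9.2 shift mm [ 2.2 -0.2 -0.1] turn 0.0 tilt [-0.001 -0.    -1.   ]
[ 0.60502629 -0.44865304 -1.21919106]
```

View pics/b4.png

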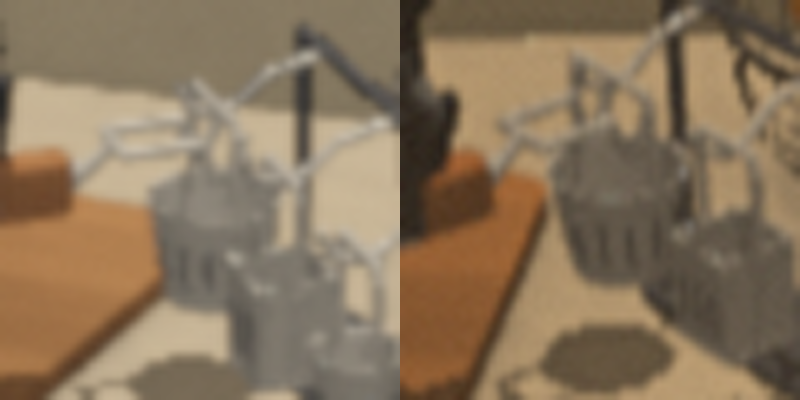

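No contact force and the prongs are under the bail. I'm raising slowly to contact and checking the weight.

Call:
{"op": "arm_command", "data": {"steps": [0,0,-7,0,10,0,0,-14,0,10,1,0,-20,0,10,1,0,-24,0,10,1,0,-28,0,10,1,0,-32,0,10,1,0,-36,0,10,1,0,-36,0,10]}}

```text
time: 7.4
ee_pos: [0.4699, 0.2609, 0.1834]
orientation: [-3.131, -0.252, -0.001]
ft_force: [0.1, 0.3, -2.0]
opening: 0.0233
grasp_force: 58.9
```

```bash
python3 - <<'E'
from h import *
delta([.4708,.2612,.207],9.2)
A=grab('side')[0];B=grab('scene')[0]; print(get_obs()['ft_force'])
cv2.imwrite('pics/b5.png',np.hstack([cv2.resize(A[120:180,290:350],(400,400),interpolation=2),cv2.resize(B[130:190,250:310],(400,400),interpolation=2)])[:,:,::-1])
E
```

```text
t 7.4 pos [0.4699 0.2609 0.1834] psi 9.2 shift mm [  1.   -0.1 -23.6] turn 0.0 tilt [ 0.001  0.    -1.   ]
[ 0.41955964 -0.62083537 -2.59396988]
```

View pics/b5.png

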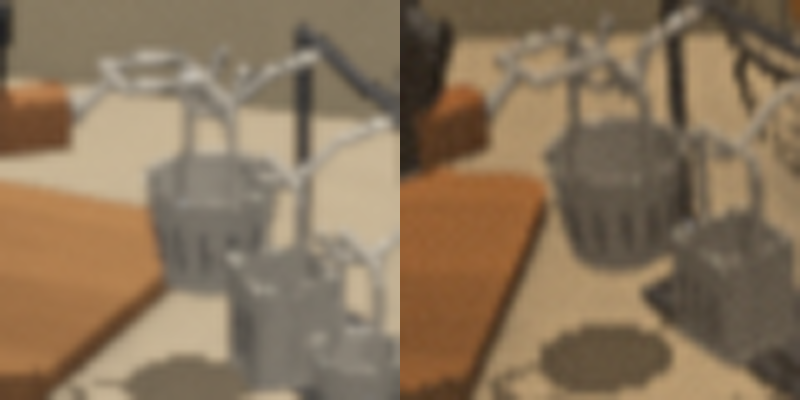

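The insert now hangs on the prongs, with about 1.3 N added. I'm lifting it clear of the hook and drawing it out.

Call:
{"op": "arm_command", "data": {"steps": [0,0,-3,0,10,0,0,-8,0,10,0,0,-14,0,10,0,0,-20,0,10,0,0,-24,0,10,0,0,-26,0,10,0,0,-26,0,10,0,0,-26,0,10]}}

```text
time: 8.3
ee_pos: [0.4696, 0.2609, 0.209]
orientation: [3.131, 0.252, -0.0]
ft_force: [-0.4, -0.2, -3.3]
opening: 0.0226
grasp_force: 58.9
```

Call:
{"op": "arm_command", "data": {"steps": [-2,0,0,0,10,-6,0,0,0,10,-12,0,0,0,10,-19,0,0,0,10,-26,0,0,0,10,-33,0,0,0,10,-40,0,0,0,10,-47,0,0,0,10]}}

```text
time: 9.1
ee_pos: [0.4227, 0.2533, 0.2091]
orientation: [-3.131, -0.252, -0.0]
ft_force: [-0.7, -0.1, -2.2]
opening: 0.0231
grasp_force: 58.9
```

Call:
{"op": "arm_command", "data": {"steps": [-7,0,-1,0,10,-14,0,-4,0,10,-21,0,-9,0,10,-28,0,-16,0,10,-34,0,-23,0,10,-39,0,-30,0,10,-42,0,-37,0,10,-43,0,-44,0,10]}}

```text
time: 9.9
ee_pos: [0.3806, 0.2465, 0.2538]
orientation: [-3.131, -0.252, -0.001]
ft_force: [0.1, -0.2, -1.7]
opening: 0.0233
grasp_force: 58.9
```

```bash
cat >> h.py <<'E'
def lift_pts():
    # insert cloud below fork, in tool frame (from side+scene depth)
    tp,tm,psi,o=tool(); out=[]
    for n in('side','scene'):
        im,d,p,M=grab(n); T=(cloud(d,p,M).reshape(-1,3)-tp)@tm*1000
        T=T[(abs(T[:,0]-137)<60)&(abs(T[:,1])<60)]
        r=T[(T[:,2]>52)&(T[:,2]<62)]; b=T[(T[:,2]>90)&(T[:,2]<125)]; h=T[(T[:,2]>66)&(T[:,2]<125)]
        for k,q in(('rim',r),('low',b)):
            if len(q)>5: print(n,k,len(q),'x',np.percentile(q[:,0],[2,50,98]).round(1),'y',np.percentile(q[:,1],[2,50,98]).round(1),'z',np.percentile(q[:,2],[2,98]).round(1))
E
python3 - <<'E'
from h import *
delta([.405,.25,.27],9.2); print(get_obs()['ft_force']); lift_pts()
E
```

```text
t 9.9 pos [0.3806 0.2465 0.2538] psi 9.2 shift mm [ 24.7   0.4 -16.2] turn 0.0 tilt [ 0.  0. -1.]
[ 0.06453302 -0.15266902 -1.68642264]
side rim 88 x [102.6 136.7 172. ] y [-40.9  -7.3  36.9] z [53.  61.8]
side low 100 x [108.5 129.5 162.3] y [-5.6 21.2 30.7] z [ 90.5 114.5]
scene rim 101 x [101.  136.7 172.2] y [-40.  -12.8  36.6] z [52.6 61.8]
scene low 88 x [104.8 120.9 154.5] y [-8.7 20.  27.8] z [ 90.4 112.2]
```

The insert hangs centred at the seat (137, −2 in the tool frame). Next I'll refine the pot centre from both views and plan the carry.

```bash
cat >> h.py <<'E'
def pot(nm):
    im,d,p,M=grab(nm); P=cloud(d,p,M).reshape(-1,3)
    q=P[(P[:,2]>.043)&(P[:,2]<.056)&(np.hypot(P[:,0]-.54,P[:,1]+.352)<.056)]
    c=np.array([.54,-.352])
    from scipy.optimize import least_squares
    f=least_squares(lambda v:np.hypot(q[:,0]-v[0],q[:,1]-v[1])-v[2],[*c,.043],loss='soft_l1',f_scale=.002)
    # ray method: rim-level ellipse extents
    print(nm,len(q),f.x.round(4),'ext',np.percentile(q,[1,99],axis=0).round(4).tolist())
    return f.x
E
python3 - <<'E'
from h import *
c=(pot('side')[:2]+pot('scene')[:2])/2; print(c)
a=np.radians(-75); o=c-.137*np.array([np.cos(a),np.sin(a)])-.002*np.array([-np.sin(a),np.cos(a)])
print(o); delta([*o,.285],9.2); print(np.degrees(get_obs()['qpos']))
E
```

```text
side 252 [ 0.54   -0.3531  0.0412] ext [[0.4981, -0.3949, 0.0431], [0.5821, -0.3085, 0.0521]]
scene 243 [ 0.5377 -0.3532  0.0409] ext [[0.495, -0.3958, 0.0432], [0.581, -0.3098, 0.0546]]
[ 0.53886075 -0.35315655]
[ 0.50147069 -0.22134235]
t 10.1 pos [0.3812 0.2466 0.2533] psi 9.2 shift mm [ 43.8 481.1 -31.8] turn 0.0 tilt [ 0.001  0.    -1.   ]
[ 1.87425946e+01  1.66581834e+01  1.05392144e+02 -5.95838745e-04
  5.78980491e+01  9.95340242e+01]
```

Call:
{"op": "arm_command", "data": {"steps": [0,0,-2,1,10,0,0,-6,3,10,0,0,-11,5,10,0,0,-16,7.5,10,0,0,-21,10,10,0,0,-26,12.5,10,0,0,-30,15,10,0,0,-32,17.5,10]}}

```text
time: 10.9
ee_pos: [0.381, 0.2465, 0.285]
orientation: [-3.133, 0.231, 0.0]
ft_force: [-0.4, 0.9, -3.0]
opening: 0.023
grasp_force: 58.9
```

Call:
{"op": "arm_command", "data": {"steps": [0,0,0,2.5,10,0,0,0,5,10,0,0,0,7.5,10,0,0,0,10,10,0,0,0,12.5,10,0,0,0,14.5,10,0,0,0,16,10,0,0,0,16.7,10]}}

```text
time: 11.7
ee_pos: [0.3809, 0.2465, 0.2848]
orientation: [3.067, -0.681, -0.001]
ft_force: [-0.1, 0.9, -3.1]
opening: 0.023
grasp_force: 58.9
```

```bash
python3 - <<'E'
from h import *
delta([.5015,-.2213,.285],-75); print(get_obs()['ft_force']); lift_pts()
E
```

```text
t 11.7 pos [0.3809 0.2465 0.2848] psi -25.1 shift mm [ 3.074e+02  3.727e+02 -3.000e-01] turn 49.9 tilt [-0.001 -0.    -1.   ]
[-0.10866632  0.86620421 -3.11403757]
side rim 103 x [103.5 140.8 173.4] y [-39.7  -2.3  35.5] z [53.1 61.8]
side low 111 x [114.  147.7 168.6] y [-7.4 20.5 28.4] z [ 90.8 113.8]
scene rim 118 x [102.1 138.8 171.9] y [-38.3 -10.5  37.1] z [52.3 61.8]
scene low 106 x [110.8 139.5 165.4] y [ 3.1 21.6 28.5] z [ 90.7 113.4]
```

Call:
{"op": "arm_command", "data": {"steps": [1.3,1.5,0,0,10,3.8,4.6,0,0,10,7.6,9.3,0,0,10,12.7,15.4,0,0,10,18.4,22.4,0,0,10,24.8,30.1,0,0,10,31.8,38.6,0,0,10,39.4,47.9,0,0,10]}}

```text
time: 12.6
ee_pos: [0.3966, 0.1854, 0.285]
orientation: [3.067, -0.68, 0.0]
ft_force: [0.4, -0.2, -1.5]
opening: 0.023
grasp_force: 58.9
```

Call:
{"op": "arm_command", "data": {"steps": [8.3,10,0,0,10,16.5,20,0,0,10,24.8,30.1,0,0,10,33,40.1,0,0,10,41.3,50.2,0,0,10,49.6,60.2,0,0,10,57.8,70.2,0,0,10,66.1,80.3,0,0,10]}}

```text
time: 13.4
ee_pos: [0.4225, 0.0844, 0.2851]
orientation: [3.067, -0.68, 0.0]
ft_force: [0.7, -0.3, -2.9]
opening: 0.023
grasp_force: 58.9
```

Call:
{"op": "arm_command", "data": {"steps": [8.3,10,0,0,10,16.5,20,0,0,10,24.8,30.1,0,0,10,33,40.1,0,0,10,41.3,50.2,0,0,10,49.6,60.2,0,0,10,57.8,70.2,0,0,10,66.1,80.3,0,0,10]}}

```text
time: 14.2
ee_pos: [0.4486, -0.016, 0.285]
orientation: [-3.067, 0.68, 0.0]
ft_force: [0.5, 0.8, -2.0]
opening: 0.0229
grasp_force: 58.9
```

Call:
{"op": "arm_command", "data": {"steps": [8.3,10,0,0,10,16.5,20,0,0,10,24.8,30.1,0,0,10,33,40.1,0,0,10,41.3,50.2,0,0,10,49.6,60.2,0,0,10,57.8,70.2,0,0,10,66.1,80.3,0,0,10]}}

```text
time: 15.0
ee_pos: [0.4746, -0.1167, 0.285]
orientation: [-3.067, 0.68, 0.0]
ft_force: [0.5, 0.1, -2.3]
opening: 0.0232
grasp_force: 58.9
```

Call:
{"op": "arm_command", "data": {"steps": [8.3,10,0,0,10,16.5,20,0,0,10,24.8,30.1,0,0,10,33,40.1,0,0,10,40.7,49.4,0,0,10,47.7,57.9,0,0,10,54,65.6,0,0,10,59,72,0,0,10]}}

```text
time: 15.8
ee_pos: [0.4976, -0.2067, 0.285]
orientation: [-3.067, 0.68, -0.0]
ft_force: [-0.0, -0.5, -2.9]
opening: 0.023
grasp_force: 58.9
```

```bash
python3 - <<'E'
from h import *
delta([.5015,-.2213,.285],-75); print(get_obs()['ft_force'],np.degrees(get_obs()['qpos'])); lift_pts()
E
```

```text
t 15.8 pos [ 0.4976 -0.2067  0.285 ] psi -25.0 shift mm [ 9.7 11.6 -0. ] turn 50.0 tilt [ 0.  0. -1.]
[-0.00735971 -0.47384846 -2.9122215 ] [-3.44442547e+01  2.10744525e+01  9.19480976e+01  1.58431948e-03
  6.69777877e+01  8.05494268e+01]
side rim 191 x [103.7 140.3 173.3] y [-39.3 -11.5  35.1] z [52.8 61.9]
side low 169 x [112.4 142.  167.7] y [-3.6 21.  28.5] z [ 90.6 113.8]
scene rim 177 x [102.8 137.3 173.4] y [-37.4 -11.4  36.7] z [52.5 61.8]
scene low 150 x [110.5 135.9 164.7] y [-32.   23.2  30.9] z [ 90.5 112.9]
```

Still hanging. Now the final 15 mm, combined with the 50° turn.

Call:
{"op": "arm_command", "data": {"steps": [4,5,0,0.5,10,7,8,0,2,10,9,10.5,0,4,10,9.7,11.6,0,6.5,10,9.7,11.6,0,9,10,9.7,11.6,0,11.5,10,9.7,11.6,0,14,10,9.7,11.6,0,16.5,10]}}

```text
time: 16.7
ee_pos: [0.5014, -0.2203, 0.2851]
orientation: [-2.936, 1.116, 0.0]
ft_force: [0.6, 0.3, -1.7]
opening: 0.023
grasp_force: 58.9
```

Call:
{"op": "arm_command", "data": {"steps": [0,0,0,2.5,10,0,0,0,5,10,0,0,0,7.5,10,0,0,0,10,10,0,0,0,12.5,10,0,0,0,15,10,0,0,0,17.5,10,0,0,0,20,10]}}

```text
time: 17.5
ee_pos: [0.5014, -0.2203, 0.2851]
orientation: [-2.698, 1.609, -0.0]
ft_force: [-0.3, -0.3, -2.6]
opening: 0.0229
grasp_force: 58.9
```

Call:
{"op": "arm_command", "data": {"steps": [0,0,0,2.5,10,0,0,0,5,10,0,0,0,7.5,10,0,0,0,10,10,0,0,0,11.7,10,0,0,0,12.8,10,0,0,0,13.5,10,0,0,0,13.5,10]}}

```text
time: 18.3
ee_pos: [0.5014, -0.2204, 0.285]
orientation: [-2.492, 1.912, -0.0]
ft_force: [-0.3, 0.1, -2.3]
opening: 0.0231
grasp_force: 58.9
```

Call:
{"op": "arm_command", "data": {"steps": [0,0,4,0,10,0,0,10,0,10,0,0,18,0,10,0,0,26,0,10,0,0,34,0,10,0,0,42,0,10,0,0,48,0,10,0,0,50,0,10]}}

```text
time: 19.1
ee_pos: [0.5009, -0.2202, 0.234]
orientation: [2.493, -1.912, -0.003]
ft_force: [0.3, 1.3, -3.3]
opening: 0.0232
grasp_force: 58.9
```

Call:
{"op": "arm_command", "data": {"steps": [0,0,4,0,10,0,0,10,0,10,0,0,18,0,10,0,0,24,0,10,0,0,29,0,10,0,0,32,0,10,0,0,33,0,10,0,0,33,0,10]}}

```text
time: 19.9
ee_pos: [0.5014, -0.2205, 0.2019]
orientation: [-2.493, 1.912, 0.0]
ft_force: [-0.0, -0.4, -2.5]
opening: 0.0229
grasp_force: 58.9
```

```bash
python3 - <<'E'
from h import *
delta([.5015,-.2213,.2],-75); print(get_obs()['ft_force']); lift_pts()
tp,tm,psi,o=tool()
for n in('side','scene'):
    im,d,p,M=grab(n,n+'9.png');np.savez('/tmp/'+n+'9',im=im,d=d); P=cloud(d,p,M).reshape(-1,3)
    for nm,lo,hi in(('pot',.043,.054),('ins',.135,.15),('inslow',.09,.115)):
        q=P[(P[:,2]>lo)&(P[:,2]<hi)&(np.hypot(P[:,0]-.54,P[:,1]+.352)<.056)]
        print(n,nm,len(q),np.percentile(q,[2,98],axis=0).round(4).tolist())
E
```

```text
t 19.9 pos [ 0.5014 -0.2205  0.2019] psi -75.0 shift mm [0.8 0.1 1.9] turn 0.0 tilt [-0.  0. -1.]
[-0.04598775 -0.41531944 -2.50869407]
side rim 201 x [102.2 138.3 173.1] y [-40.4  -8.3  32.6] z [52.7 61.7]
side low 228 x [108.8 156.2 168.1] y [-31.2   0.3  25. ] z [ 90.3 113.6]
scene rim 185 x [102.9 137.7 172.7] y [-39.7  -7.1  34. ] z [52.4 61.8]
scene low 205 x [109.6 141.5 168.3] y [-32.5   3.2  26.9] z [ 90.5 112.2]
side pot 177 [[0.4982, -0.3952, 0.0436], [0.5818, -0.3142, 0.0517]]
side ins 292 [[0.5067, -0.3884, 0.1354], [0.5773, -0.3164, 0.149]]
side inslow 252 [[0.5134, -0.3829, 0.0904], [0.5669, -0.3209, 0.1144]]
scene pot 169 [[0.4959, -0.3951, 0.0437], [0.5802, -0.3113, 0.0532]]
scene ins 269 [[0.5041, -0.3883, 0.1354], [0.5758, -0.3184, 0.1496]]
scene inslow 237 [[0.5101, -0.3836, 0.0908], [0.5691, -0.3219, 0.1146]]
```

In both views the insert is about 2 mm to +x of the pot axis, with y matching. I'll correct that and lower it.

Call:
{"op": "arm_command", "data": {"steps": [-0.3,1,3,0,10,-0.5,1.9,8,0,10,-0.5,1.9,14,0,10,-0.5,1.9,20,0,10,-0.5,1.9,25,0,10,-0.5,1.9,28,0,10,-0.5,1.9,30,0,10,-0.5,1.9,30,0,10]}}

```text
time: 20.9
ee_pos: [0.4993, -0.2204, 0.1717]
orientation: [2.493, -1.912, -0.001]
ft_force: [0.2, -0.1, -3.1]
opening: 0.0231
grasp_force: 58.9
```

Call:
{"op": "arm_command", "data": {"steps": [0,0,2,0,10,0,0,5,0,10,0,0,8,0,10,0,0,11,0,10,0,0,14,0,10,0,0,17,0,10,0,0,20,0,10,0,0,23,0,10]}}

```text
time: 21.7
ee_pos: [0.4994, -0.2205, 0.1487]
orientation: [2.493, -1.912, -0.0]
ft_force: [-0.5, -0.0, -3.6]
opening: 0.0227
grasp_force: 58.9
```

Call:
{"op": "arm_command", "data": {"steps": [0,0,3,0,10,0,0,6,0,10,0,0,9,0,10,0,0,12,0,10,0,0,14,0,10,0,0,16,0,10,0,0,18,0,10,0,0,18,0,10]}}

```text
time: 22.5
ee_pos: [0.4992, -0.2204, 0.1307]
orientation: [2.493, -1.912, -0.001]
ft_force: [-0.5, 0.1, -2.6]
opening: 0.0234
grasp_force: 58.9
```

```bash
python3 - <<'E'
from h import *
delta([.5,-.22,.1227],-75); print(get_obs()['ft_force']); lift_pts()
E
```

```text
t 22.5 pos [ 0.4992 -0.2204  0.1307] psi -75.0 shift mm [-0.2 -0.9  8. ] turn 0.0 tilt [-0.  0. -1.]
[-0.51284776  0.0555505  -2.5990073 ]
side rim 179 x [101.8 137.  174.9] y [-40.1 -11.3  32.5] z [52.8 61.6]
side low 382 x [108.2 162.5 177.7] y [-40.3   1.7  33.2] z [ 90.6 123.8]
scene rim 165 x [101.1 139.6 172.9] y [-39.3  -7.4  33.8] z [52.2 61.7]
scene low 350 x [107.4 148.3 176.5] y [-33.6  12.2  36. ] z [ 90.3 124.3]
```

Going down well, no snag. Continuing 16 mm slowly, to just past touch-down.

Call:
{"op": "arm_command", "data": {"steps": [0,0,2,0,10,0,0,4,0,10,0,0,6,0,10,0,0,8,0,10,0,0,10,0,10,0,0,12,0,10,0,0,14,0,10,0,0,16,0,10]}}

```text
time: 23.4
ee_pos: [0.4996, -0.2207, 0.1151]
orientation: [2.493, -1.912, 0.001]
ft_force: [0.1, 0.0, -0.6]
opening: 0.0231
grasp_force: 59.1
```

```bash
cat >> h.py <<'E'
def ins():
    for n in('side','scene'):
        im,d,p,M=grab(n); P=cloud(d,p,M).reshape(-1,3); P=P[np.hypot(P[:,0]-.54,P[:,1]+.352)<.05]
        z=P[:,2]; r=P[(z>.055)&(z<.075)]; 
        print(n,'rim',len(r),'z95',np.percentile(r[:,2],[50,90,97]).round(4),np.percentile(r,[2,98],axis=0)[:,:2].round(4).tolist(),'bailtop',np.percentile(z[z>.1],[50,95]).round(4) if (z>.1).any() else '')
E
python3 - <<'E'
from h import *
delta([.5,-.22,.096],-75); print(get_obs()['ft_force']); ins()
E
```

```text
t 23.4 pos [ 0.4996 -0.2207  0.1151] psi -75.0 shift mm [-0.6 -0.5 19.1] turn 0.0 tilt [ 0.001 -0.001 -1.   ]
[ 0.05162761  0.01681411 -0.59852527]
side rim 223 z95 [0.0619 0.0659 0.0685] [[0.504, -0.3885], [0.5757, -0.3164]] bailtop [0.1201 0.1295]
scene rim 200 z95 [0.0624 0.0673 0.0702] [[0.5018, -0.3893], [0.5739, -0.3178]] bailtop [0.1212 0.1304]
```

Insert is home: rim at 66 mm, centred, and the lifter carries only its own weight. The grip's tail is now close to the salt jar, so I'm checking the jar.

```bash
python3 - <<'E'
from h import *
for n in('side','scene'):
    im,d,p,M=grab(n,n+'s.png'); P=cloud(d,p,M); s=(np.hypot(P[...,0]-.4745,P[...,1]+.155)<.05)&(d>0)
    q=P[s]; hsv=cv2.cvtColor(im,cv2.COLOR_RGB2HSV)[s]
    w=q[(q[:,2]>.085)&(q[:,2]<.106)&(hsv[:,1]<90)]; g=q[(q[:,2]<.08)&(q[:,2]>.01)]
    for k,a in(('cap',w),('body',g)):
        if len(a): print(n,k,len(a),np.percentile(a,[3,97],axis=0).round(3).tolist())
    ww=q[(q[:,2]>.085)&(hsv[:,1]>110)]; print('wood',len(ww),np.percentile(ww,[3,97],axis=0).round(3).tolist() if len(ww) else '')
A=cv2.imread('pics/sides.png')[190:310,250:400];B=cv2.imread('pics/scenes.png')[210:330,250:400]
cv2.imwrite('pics/last.png',np.hstack([cv2.resize(A,(400,320),interpolation=2),cv2.resize(B,(400,320),interpolation=2)]))
E
```

```text
side cap 72 [[0.453, -0.177, 0.086], [0.48, -0.133, 0.101]]
side body 295 [[0.454, -0.175, 0.011], [0.494, -0.155, 0.075]]
wood 2 [[0.499, -0.197, 0.124], [0.499, -0.195, 0.128]]
scene cap 131 [[0.453, -0.174, 0.086], [0.481, -0.138, 0.104]]
scene body 285 [[0.451, -0.175, 0.015], [0.487, -0.147, 0.077]]
wood 27 [[0.476, -0.203, 0.097], [0.482, -0.178, 0.109]]
```

View pics/last.png

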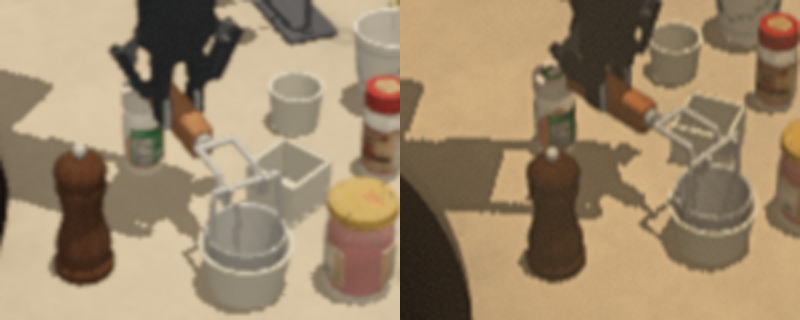

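The picture shows the insert seated flush in the round pot at about (245,240), and the salt jar undisturbed at (143,130) but beside the grip's tail. I'll pivot the lifter 15° about the bail, away from the jar, then lower and withdraw.

Call:
{"op": "arm_command", "data": {"steps": [0,-3,0,1.2,10,0,-6,0,2.5,10,0.4,-12,0,5,10,0.9,-17.9,0,7.5,10,1.7,-23.8,0,10,10,2.8,-29.7,0,12.5,10,4.1,-35.5,0,15,10,4.1,-35.5,0,15,10]}}

```text
time: 24.4
ee_pos: [0.5358, -0.2153, 0.1152]
orientation: [-2.221, 2.221, -0.002]
ft_force: [-0.6, 0.2, -1.2]
opening: 0.023
grasp_force: 59.1
```

Call:
{"op": "arm_command", "data": {"steps": [0,0,3,0,10,0,0,6,0,10,0,0,9,0,10,0,0,12,0,10,0,0,15,0,10,0,0,18,0,10,0,0,19.5,0,10,0,0,19.5,0,10]}}

```text
time: 25.2
ee_pos: [0.5346, -0.2152, 0.0952]
orientation: [2.222, -2.221, -0.001]
ft_force: [0.4, -0.2, -1.2]
opening: 0.0231
grasp_force: 59.1
```

```bash
python3 - <<'E'
from h import *
delta([.5385,-.2155,.0955],-90); print(get_obs()['ft_force']); ins()
E
```

```text
t 25.2 pos [ 0.5346 -0.2152  0.0952] psi -90.0 shift mm [ 0.3 -3.9 -0.3] turn 0.0 tilt [-0.  0. -1.]
[ 0.42916127 -0.20008196 -1.21616089]
side rim 202 z95 [0.0615 0.0659 0.0701] [[0.5036, -0.3888], [0.5768, -0.3164]] bailtop [0.1099 0.1203]
scene rim 190 z95 [0.0626 0.0672 0.0692] [[0.501, -0.389], [0.5746, -0.3159]] bailtop [0.1105 0.121 ]
```

Call:
{"op": "arm_command", "data": {"steps": [-3,0,0.5,0,10,-7,0,0.5,0,10,-12,0,0.5,0,10,-17,0,0.5,0,10,-22,0,0.5,0,10,-27,0,0.5,0,10,-32,0,0.5,0,10,-35,0,0.5,0,10]}}

```text
time: 26.1
ee_pos: [0.5346, -0.1796, 0.095]
orientation: [2.222, -2.221, -0.0]
ft_force: [-0.9, 0.0, -1.4]
opening: 0.0231
grasp_force: 59.1
```

```bash
python3 - <<'E'
from h import *
delta([.5385,-.1805,.0955],-90); print(get_obs()['ft_force']); ins()
E
```

```text
t 26.1 pos [ 0.5346 -0.1796  0.095 ] psi -90.0 shift mm [ 0.9 -3.9 -0.5] turn 0.0 tilt [-0.  0. -1.]
[-0.93818149  0.04089015 -1.43604645]
side rim 240 z95 [0.0615 0.0661 0.0715] [[0.5047, -0.3892], [0.577, -0.3155]] bailtop [0.1164 0.1208]
scene rim 219 z95 [0.0623 0.0672 0.0697] [[0.5012, -0.389], [0.5744, -0.3164]] bailtop [0.1149 0.1225]
```

Clear of the bail. Raising, then carrying the lifter back to its free area.

Call:
{"op": "arm_command", "data": {"steps": [-3,0,-10,0,10,-6,0,-25,0,10,-10,0,-45,0,10,-20,5,-70,0,10,-40,15,-90,-4,10,-65,30,-100,-10,10,-90,45,-100,-17,10,-115,60,-100,-24,10]}}

```text
time: 27.0
ee_pos: [0.4745, -0.0647, 0.1963]
orientation: [-2.638, 1.705, -0.004]
ft_force: [0.5, 0.6, -2.4]
opening: 0.0232
grasp_force: 59.1
```

```bash
python3 - <<'E'
from h import *
delta([.44,.0,.195],45); print(get_obs()['ft_force']); ins()
E
```

```text
t 27.0 pos [ 0.4745 -0.0647  0.1963] psi -65.7 shift mm [-73.1   4.8   1.2] turn -110.7 tilt [ 0.002 -0.001 -1.   ]
[ 0.48733665  0.64850728 -2.39780825]
side rim 231 z95 [0.0618 0.0662 0.0698] [[0.5039, -0.3893], [0.5763, -0.3157]] bailtop [0.1175 0.1204]
scene rim 221 z95 [0.0625 0.0669 0.0691] [[0.501, -0.3891], [0.5736, -0.3168]] bailtop [0.1189 0.1221]
```

Call:
{"op": "arm_command", "data": {"steps": [-10,1,0,-7,10,-20,1,0,-14,10,-30,2,0,-21,10,-40,3,0,-28,10,-50,3,0,-35,10,-60,4,0,-42,10,-68,5,0,-49,10,-73,5,0,-56,10]}}

```text
time: 27.9
ee_pos: [0.4407, -0.0007, 0.1956]
orientation: [3.13, -0.267, 0.002]
ft_force: [0.0, 0.0, -1.4]
opening: 0.0232
grasp_force: 59.1
```

Call:
{"op": "arm_command", "data": {"steps": [0,0,0,-7,10,0,0,0,-14,10,0,0,0,-21,10,0,0,0,-28,10,0,0,0,-35,10,0,0,0,-42,10,0,0,0,-49,10,0,0,0,-54,10]}}

```text
time: 28.7
ee_pos: [0.4413, -0.0013, 0.1957]
orientation: [2.91, 1.181, 0.002]
ft_force: [0.8, -0.3, -1.5]
opening: 0.0232
grasp_force: 59.1
```

Call:
{"op": "arm_command", "data": {"steps": [0,0,15,0,10,0,0,40,0,10,0,0,70,0,10,0,0,100,0,10,0,0,125,0,10,0,0,142,0,10,0,0,152,0,10,0,0,158,0,10]}}

```text
time: 29.5
ee_pos: [0.4412, -0.0011, 0.0365]
orientation: [2.913, 1.176, 0.001]
ft_force: [-0.2, -0.7, -0.1]
opening: 0.0228
grasp_force: 59.1
```

```bash
python3 - <<'E'
from h import *
delta([.44,.0,.0235],45); print(get_obs()['ft_force'])
E
```

```text
t 29.5 pos [ 0.4412 -0.0011  0.0365] psi 44.0 shift mm [-0.1 -1.6 13. ] turn -1.0 tilt [ 0.001 -0.    -1.   ]
[-0.17335742 -0.7229655  -0.1389938 ]
```

Call:
{"op": "arm_command", "data": {"steps": [0,0,5,0,10,0,0,9,0,10,0,0,11.5,0,10,0,0,12.5,0,10,0,0,13,0,10,0,0,13,0,10]}}

```text
time: 30.1
ee_pos: [0.4405, -0.0006, 0.0242]
orientation: [2.912, 1.177, 0.0]
ft_force: [-0.3, 0.2, -0.7]
opening: 0.0234
grasp_force: 59.1
```

Call:
{"op": "arm_command", "data": {"steps": [0,0,0,0,28,0,0,0,0,40,0,0,0,0,55,0,0,0,0,60,0,0,0,0,60,0,0,0,0,60]}}

```text
time: 30.7
ee_pos: [0.4404, -0.0006, 0.024]
orientation: [-2.913, -1.177, -0.0]
ft_force: [-0.2, 0.2, -0.1]
opening: 0.06
grasp_force: 0.0
```

Call:
{"op": "arm_command", "data": {"steps": [0,0,-10,0,60,0,0,-30,0,60,0,0,-60,0,60,0,0,-100,0,60,0,0,-140,0,60,0,0,-170,0,60,0,0,-185,0,60,0,0,-185,0,60]}}

```text
time: 31.5
ee_pos: [0.4415, -0.0008, 0.2117]
orientation: [2.909, 1.176, 0.008]
ft_force: [-0.1, -0.3, -0.3]
opening: 0.0601
grasp_force: 0.0
```

```bash
python3 - <<'E'
from h import *
tp,tm,psi,o=tool(); print(o['time'],tp,o['opening'],o['ft_force'])
im,d,p,M=grab('wrist');P=cloud(d,p,M);T=(P-tp)@tm
s=(abs(T[...,1])<.03)&(T[...,0]>-.06)&(T[...,0]<.17)&(P[...,2]>.005)&(P[...,2]<.06)&(d>0)
q=T[s];w=P[s][:,2]
for lo,hi in((-.03,0),(0,.03),(.03,.055),(.075,.085),(.09,.12)):
    m=(q[:,0]>lo)&(q[:,0]<hi)
    if m.any(): print(lo,m.sum(),'y',np.percentile(q[m,1],[2,98]).round(4),'z med',np.median(w[m]).round(4))
ins()
for n in('side','scene'):
    im,d,p,M=grab(n);P=cloud(d,p,M).reshape(-1,3)
    for nm,c,r,z0,z1 in(('salt',(.4745,-.155),.06,.085,.106),('jam',(.644,-.377),.06,.09,.103),('spice',(.7173,-.2127),.05,.095,.112),('grind',(.397,-.303),.05,.12,.145),('square',(.61,-.225),.058,.044,.056),('small',(.665,-.09),.055,.044,.056),('sm_ins',(.643,.075),.04,.08,.122),('sq_ins',(.622,.175),.04,.08,.122)):
        q=P[(np.hypot(P[:,0]-c[0],P[:,1]-c[1])<r)&(P[:,2]>z0)&(P[:,2]<z1)]
        print(n,nm,len(q),((np.percentile(q,2,axis=0)+np.percentile(q,98,axis=0))/2).round(3)[:2] if len(q) else '')
E
```

```text
31.5 [ 0.44153621 -0.00080873  0.21172434] 0.060074765485926315 [-0.09641878 -0.26203385 -0.32669072]
-0.03 653 y [-0.0128  0.01  ] z med 0.034
0 711 y [-0.0134  0.0098] z med 0.0341
0.03 620 y [-0.0131  0.0095] z med 0.034
0.075 378 y [-0.0216  0.0182] z med 0.0372
0.09 547 y [-0.0231  0.0189] z med 0.0373
side rim 244 z95 [0.0614 0.0662 0.0721] [[0.5035, -0.3885], [0.5763, -0.3153]] bailtop [0.1176 0.1209]
scene rim 227 z95 [0.0618 0.0672 0.07  ] [[0.5009, -0.388], [0.5743, -0.3167]] bailtop [0.1184 0.122 ]
side salt 169 [ 0.474 -0.153]
side jam 428 [ 0.641 -0.375]
side spice 166 [ 0.716 -0.213]
side grind 168 [ 0.398 -0.306]
side square 154 [ 0.608 -0.243]
side small 97 [ 0.651 -0.109]
side sm_ins 195 [0.642 0.089]
side sq_ins 207 [0.624 0.186]
scene salt 177 [ 0.471 -0.155]
scene jam 384 [ 0.638 -0.374]
scene spice 162 [ 0.714 -0.213]
scene grind 190 [ 0.394 -0.304]
scene square 153 [ 0.606 -0.242]
scene small 99 [ 0.649 -0.109]
scene sm_ins 202 [0.639 0.088]
scene sq_ins 242 [0.623 0.186]
```

The lifter lies flat (grip top at 34 mm), the insert is home and everything else is in place. Handing in.

```bash
python3 -c "
from h import *
print(job_done())"
```

```text
the job is handed in; nothing more can be done
None
```

The job is handed in (no verdict came back): my last camera measurements show the round insert home and upright in the large round pot, the lifter flat on the worktop and released, the other two inserts still hanging, and the other pots and jars in place.

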